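# Seat the drive-box cover and hand over the tin with the loose bolt

### The arm

A 6-joint arm with a two-finger parallel gripper is mounted at the origin on the work surface. World frame = base frame: x ahead of the robot, y to its left, z up, the work surface at z = 0. Lengths are in mm, angles in rad, forces in N, time in s.
With the tool pointing down it reaches from about 350 to 875 mm from the base axis. Payload 4.2 kg.
Tool frame: the origin (TCP) lies midway between the tips of the shut fingers; the grasp point (between the pads) lies 19 mm behind it; x points along the fingers, y is the direction in which the jaws open and shut, and the axes are right-handed (so a half turn about x gives the same grasp; the last joint's range is limited). The gripper opens to 85 mm and grips with 20 to 120 N. Pads are 22 mm wide; open, the fingers measure 114 mm over their backs; the gripper's body (76 mm by 85 mm) begins 54 mm behind the grasp point. The pads swing forward as they close: fully open they stand 13 mm farther back than shut.
Start: joints at [-1.062, 0.385, 0.008, 0, -1.194, -0.259], TCP at [154.523, -605.576, 231.312] pointing down, gripper open.
Joint ranges: [-3.14, 3.14], [-1.21, 2.06], [-1.07, 1.41], [-3.16, 2.05], [-2.99, -0.16], [-3.1, 3.1]. Speed limits (rad/s): [2.79, 2.79, 3.14, 3.14, 3.14, 3.14].

### API

Orientations are given as a unit quaternion [x, y, z, w].
In Python, from bench import readout, imaging, arm gives the robot as it stands.
- The arm moves only by the tool arm_command, never from a script. Its argument "increments" is a list of rows, each a list of 3 entries, a list of its own where there are three numbers: the turn, a rotation vector about the world's x, y, z in degrees, then the shift along the world's x, y, z in mm, then the closure, from 0 (fully open) to 1 (shut). In form: [[[ax, ay, az], [tx, ty, tz], fingers], ...]. A call has exactly 5 rows; each row is the pose to reach, as a shift and turn from the pose measured when the call began; what a row does not reach only later rows make up. A row lasts 1/10 s, in which the tool goes at most 50 mm and 8.59 degrees, less where a joint would pass 70% of its speed; a pose out of reach is approached as far as the arm can. A call with a gripper value outside its range is refused whole. The fingers move at their own pace and stop on an object; the grip force is fixed at half the most. Time passes only in rows, so rows that repeat a pose let the fingers close, or fill a call up. It gives the time, the measured TCP pose, the force and the opening at its end, in the units of the state.
- readout.read_state(): the state, without advancing time (a new reading comes with each control period).
- imaging.get_image(name): name is "side" or "top" or "wrist"; returns (picture, depth): 384x512x3 uint8, blue, green, red; 384x512 float32, mm along the optical axis (not along the pixel's ray), 0 where there is no reading.
- imaging.camera_info(name): a dict with "vfov" (degrees; the focal length in pixels is half the picture's height over the tangent of half this angle, whatever the lens; pixels are square), "cx", "cy" (the principal point, pixels), "eye" and "rotation" of the camera in the world; the wrist camera has in their place "T_tool_cam" (4x4, takes a point from camera to tool coordinates, whose origin is the TCP and whose axes are the tool frame's). Camera axes: x right, y down, z forward; pixel columns grow to the right and rows downward; lengths in mm; the calibration is good to about 2 mm. A picture is of the moment at which its call begins: read the wrist's pose just before it. camera_info takes no time and is no camera call.
- arm.job_done(): hands the job in, once; it reports no verdict.
The state is a dict: "clock": time; "joints": joint angles; "joint_vel": joint speeds; "joint_efforts": joint torques, N m; "position": TCP position; "ee_rot": TCP orientation; "contact_force": force on the tool from outside, world axes, zero at the start; "wrist_torque": the same for the moment, N m; "gripper_width": finger opening in mm.
Only numpy, scipy, OpenCV 4.12 (cv2) and the standard library are available. Lean on these libraries where they do the work, as an engineer would, in place of code of your own. Each camera call takes 0.05 s, during which the arm holds its last target. There are 200 camera calls.

### The job

Get the blue drive box ready for bolting shut: push its loose cover plate down until it sits level and flush with the box's rim. Then find the tin that has the cover's loose bolt in it: going along the row from the robot's left to its right, pick up each of the three closed tins, shake it briskly clear of the bench and set it gently back where it stood (the last may stay in the hand if it is the one that rattles). Finish holding the rattling tin out forward over the middle of the box, level and still, about a hand's breadth above the cover, for the fitter across the bench to take; do not put it down or let go, leave the other two tins where they stood, and do not disturb the tools and scraps lying about.

Things in the scene. Friction and masses are not known exactly. Their poses are not given: they have to be found in the camera images.
- drive_box: low pale-blue steel box fixed on the bench, 110 x 150 x 50 mm (x, y, z), rim 50 mm above the bench, mounting lugs at its short (y) ends out to 96 mm from the centre, black cable glands on its far side. Origin at the centre of its underside, z up, y along its length. In its top an 8 mm deep seat takes the cover.
- cover: aluminium cover plate, 97 x 137 x 8 mm (x, y, z), 0.28 kg, 17 mm hole in its middle; loose, lying in the top of the box. Origin at the centre of its underside, z up; home when this is 42 mm above the box's underside, its top flush with the rim, 50 mm above the bench. At the start it lies 4 to 7 mm too high and often askew, on two stiff push-in clips.
- cover_left_end (a point): point on top of the cover plate near its left short end (+y), 50 mm from its middle, over the left clip, a good place to press. Each clip gives way at about 5 N, stays where it is pushed and sinks 7 mm in all, until the plate lies on its firm seat. Pressing down both ends in turn seats the plate.
- cover_right_end (a point): the same near the plate's right short end (-y), over the right clip.
- tin_left: the tin furthest to the robot's left (+y): a closed flat green steel tin, 54 x 130 x 42 mm (x, y, z), plain vertical long sides 54 mm apart to grip; all three look alike. Loose, 0.22 to 0.29 kg with its contents. Origin at the centre of its underside, z up, y along its length (within 0.25 rad of world y). It does not open.
- tin_middle: the middle tin of the row, same size and axes. One of the three tins (any) holds one loose oily steel bolt, 42 mm long, 24 mm across the head, 0.13 kg, free to slide and roll in the inside of 46 x 122 x 34 mm; each of the other two holds an equally heavy pack wedged tight in the middle that never moves, so weight tells nothing.
- tin_right: the tin furthest to the robot's right (-y), same size and axes. Shaken lengthwise, the oily bolt runs to and fro and comes to rest in a new place, off to one end; tipped endwise by 0.3 rad it slides to the low end, up to 40 mm off the middle. The tin's balance shifts with it, by up to 0.05 N m. A brisk shake: over 0.18 m/s or 1 rad/s, 20 mm or more up.
Things that resemble listed ones, but are neither listed nor needed, are in the scene too. Of the things shaped like the cover, the aluminium one is meant.

How it is judged (in metres and radians):
On the way, in this order (a step that is already met when the one before it is completed fails the run):
1. the cover plate is pushed down level and flush in the box (z of each of cover_left_end, cover_right_end in the frame of drive_box below 0.0517 m and horizontal distance between cover and drive_box below 0.006 m), for 0.2 s.
2. the left tin is held clear of the bench and shaken (height (world z) of tin_left above 0.02 m and contact force between the fingers and tin_left above 0.5 N and (linear speed of tin_left above 0.18 m/s or angular speed of tin_left above 1 rad/s)), for 0.04 s.
3. the middle tin is held clear of the bench and shaken (height (world z) of tin_middle above 0.02 m and contact force between the fingers and tin_middle above 0.5 N and (linear speed of tin_middle above 0.18 m/s or angular speed of tin_middle above 1 rad/s)), for 0.04 s.
4. the right tin is held clear of the bench and shaken (height (world z) of tin_right above 0.02 m and contact force between the fingers and tin_right above 0.5 N and (linear speed of tin_right above 0.18 m/s or angular speed of tin_right above 1 rad/s)), for 0.04 s.
At the end, for the whole second after the job is handed in: Both ends of the cover are within 1.7 mm of home. The tin with the bolt is held still in the fingers, within 0.2 rad of level, its underside 90 to 250 mm above the bench, its centre within 60 mm of the box's centre seen from above. The other two tins stand at rest within 40 mm of where they started (all of step 1 and ((distance between bolt_c1 and tin_left below 0.075 m and height (world z) of tin_left between 0.09 and 0.25 m and horizontal distance between tin_left and drive_box below 0.06 m and angle between tin_left's own z axis and vertical below 0.2 rad and contact force between the fingers and tin_left above 1 N and linear speed of tin_left below 0.03 m/s and distance of each of tin_middle, tin_right from where it was at the start of the episode below 0.04 m and angle between each of tin_middle, tin_right's own z axis and vertical below 0.1 rad and linear speed of each of tin_middle, tin_right below 0.02 m/s and contact force between each of tin_middle, tin_right and the arm below 0.05 N and contact force between each of tin_middle, tin_right and the fingers below 0.05 N) or (distance between bolt_c1 and tin_middle below 0.075 m and height (world z) of tin_middle between 0.09 and 0.25 m and horizontal distance between tin_middle and drive_box below 0.06 m and angle between tin_middle's own z axis and vertical below 0.2 rad and contact force between the fingers and tin_middle above 1 N and linear speed of tin_middle below 0.03 m/s and distance of each of tin_left, tin_right from where it was at the start of the episode below 0.04 m and angle between each of tin_left, tin_right's own z axis and vertical below 0.1 rad and linear speed of each of tin_left, tin_right below 0.02 m/s and contact force between each of tin_left, tin_right and the arm below 0.05 N and contact force between each of tin_left, tin_right and the fingers below 0.05 N) or (distance between bolt_c1 and tin_right below 0.075 m and height (world z) of tin_right between 0.09 and 0.25 m and horizontal distance between tin_right and drive_box below 0.06 m and angle between tin_right's own z axis and vertical below 0.2 rad and contact force between the fingers and tin_right above 1 N and linear speed of tin_right below 0.03 m/s and distance of each of tin_left, tin_middle from where it was at the start of the episode below 0.04 m and angle between each of tin_left, tin_middle's own z axis and vertical below 0.1 rad and linear speed of each of tin_left, tin_middle below 0.02 m/s and contact force between each of tin_left, tin_middle and the arm below 0.05 N and contact force between each of tin_left, tin_middle and the fingers below 0.05 N))); the arm keeps its last pose, push and grip.
It fails at once if one of the tools or scraps lying about is shifted by more than 30 mm (distance of any of angle_grinder, cutting_disc, paint_brush, hammer, tape_measure, offcut, big_nut from where it was at the start of the episode above 0.03 m).
It fails at once if a tin is dropped or thrown: it falls free of the fingers more than 20 mm above the bench ((height (world z) of tin_left above 0.02 m and contact force between the fingers and tin_left below 0.02 N and linear speed of tin_left above 0.3 m/s) or (height (world z) of tin_middle above 0.02 m and contact force between the fingers and tin_middle below 0.02 N and linear speed of tin_middle above 0.3 m/s) or (height (world z) of tin_right above 0.02 m and contact force between the fingers and tin_right below 0.02 N and linear speed of tin_right above 0.3 m/s)).
It also fails if it takes over 72 s, if anything falls off the work surface, if the arm or the gripper's body presses on something with over 40 N, if the wrist force passes 120 N, or if a joint passes its speed limit or range.

## Working session

There is one attempt and no reset: what is moved stays moved. The work goes in short steps, Python scripts to look and compute and a tool call to move; the robot and the scene stay as the last step left them, time stands still between calls to the robot, and variables do not carry over. Pictures are saved under pics/ and viewed, about 8 in all and at most 12, crops included, and the job is handed in when it is done.

Besides the shell and the picture viewer there is one more tool, called after ">>>" in YAML: its name, and indented under it one key for each argument. arm_command: Moves the arm, as the interface text tells. Its arguments: {"type":"object","properties":{"increments":{"type":"array","items":{"type":"array"}}},"required":["increments"]}

```bash
mkdir -p pics; cat > h.py <<'E'
import numpy as np,cv2
from bench import readout,imaging,arm
from scipy.spatial.transform import Rotation as R
def cam(n,s=None):
    i=imaging.camera_info(n)
    if 'T_tool_cam' in i:
        T=np.eye(4);T[:3,:3]=R.from_quat(s['ee_rot']).as_matrix();T[:3,3]=s['position']
        T=T@np.array(i['T_tool_cam']);eye,rot=T[:3,3],T[:3,:3]
    else: eye,rot=np.array(i['eye']),np.array(i['rotation'])
    return 192/np.tan(np.radians(i['vfov']/2)),i['cx'],i['cy'],eye,rot
def grab(n):
    s=readout.read_state();im,d=imaging.get_image(n);return im,d,cam(n,s)
def pts(d,c):
    f,cx,cy,e,r=c;v,u=np.mgrid[:384,:512]
    return np.stack([(u-cx)/f*d,(v-cy)/f*d,d],-1)@r.T+e
def plane(u,v,z,c):
    f,cx,cy,e,r=c;w=r@np.array([(u-cx)/f,(v-cy)/f,1.]);return e+w*(z-e[2])/w[2]
E
python3 - <<'E'
from h import *
print(readout.read_state()); 
for n in ('side','top','wrist'): print(n,imaging.camera_info(n))
for n in ('top','side'):
    im,d,c=grab(n); np.savez(f'{n}0.npz',im=im,d=d); cv2.imwrite(f'pics/{n}0.png',cv2.resize(im,(768,576)))
E
```

```text
{'clock': 0.0, 'joints': array([-1.06239473e+00,  3.85612270e-01,  6.69284625e-03, -4.95561038e-04,
       -1.19397071e+00, -2.58612865e-01]), 'joint_vel': array([-1.41076577e-03,  4.14909908e-04, -1.69978553e-04,  3.49543667e-04,
        4.96459586e-05, -7.07320057e-04]), 'joint_efforts': array([ 1.01755500e-04, -3.92284691e+01,  1.88399649e+01,  4.18634623e+00,
       -4.65685269e-03, -4.54802318e-06]), 'position': array([ 154.40123612, -605.06790511,  230.21466268]), 'ee_rot': array([-0.08727262,  0.70173263,  0.08876748,  0.70148068]), 'contact_force': array([-0.31092687,  0.07682295, -0.1039945 ]), 'wrist_torque': array([ 0.00957412, -0.01217821, -0.02544501]), 'gripper_width': 85.4852714001635}
side {'vfov': 49.0337092676653, 'cx': 266.6415835415888, 'cy': 192.35183339702706, 'eye': array([215.40446346, 760.71025951, 674.76720003]), 'rotation': array([-0.14004844,  0.88112341, -0.443995  ,  0.08292409])}
top {'vfov': 47.86102123823525, 'cx': 255.58756132460974, 'cy': 196.42606031648168, 'eye': array([ 394.18893008,   12.11747903, 1105.81729291]), 'rotation': array([-0.70068428,  0.71258244, -0.03098069,  0.01754988])}
wrist {'vfov': 70.96864609465044, 'cx': 257.1059517852184, 'cy': 191.2817926567231, 'T_tool_cam': array([[-4.18748662e-04, -2.65492038e-01,  9.64112962e-01,
        -1.42753898e+02],
       [ 9.99999796e-01, -5.75882142e-04,  2.75752390e-04,
         7.66946088e-01],
       [ 4.82005374e-04,  9.64112881e-01,  2.65492225e-01,
        -6.60398165e+01],
       [ 0.00000000e+00,  0.00000000e+00,  0.00000000e+00,
         1.00000000e+00]])}
```

```bash
sed -i "s/np.array(i\['rotation'\])/R.from_quat(i['rotation']).as_matrix()/" h.py
```

```text
(no output)
```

View pics/top0.png

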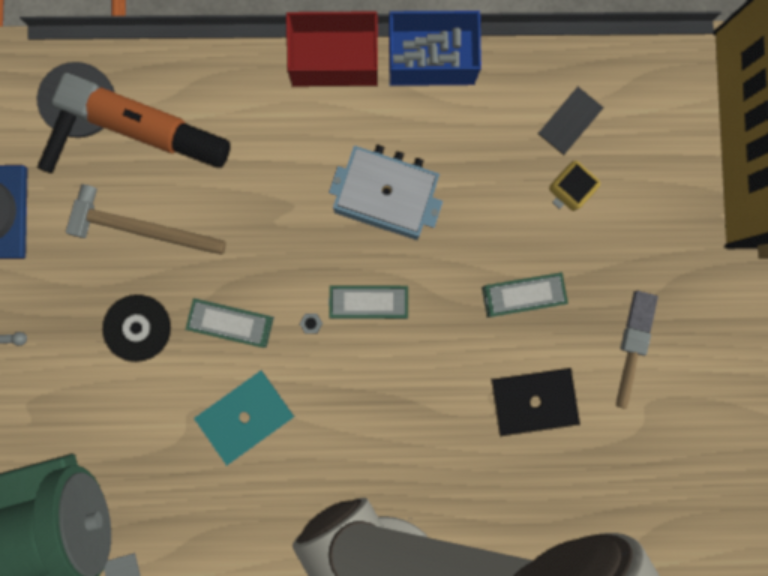

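View pics/side0.png

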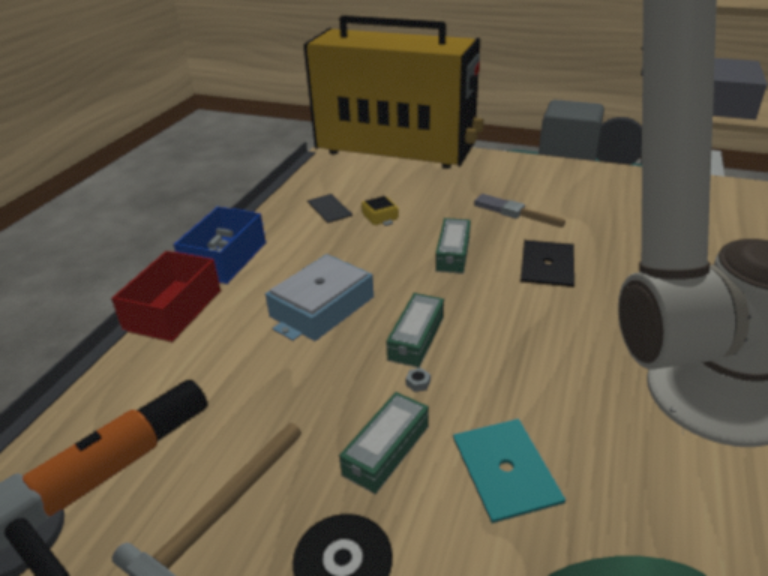

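Top view: the tins are at (230,323), (368,302) and (525,294), and the box with its grey cover is at (387,192). The nut lies at (311,323) and the cutting disc at (136,328). Next I measure with depth.

```bash
python3 - <<'E'
from h import *
z=np.load('top0.npz');im,d=z['im'],z['d'];c=cam('top');P=pts(d,c)
b=P[...,2][(d>0)&(np.abs(P[...,2])<15)];print('bench z',np.median(b))
def rect(m,zz):
    # undistorted pinhole ray onto plane zz
    v,u=np.nonzero(m);q=np.array([plane(a,b,zz,c)[:2] for a,b in zip(u,v)],np.float32)
    r=cv2.minAreaRect(q);(w,h),a=r[1],r[2]
    if w>h: a-=90   # long axis angle rel to y
    a=(a+90)%180-90
    return np.round(r[0],1),np.round(r[1],1),round(a,2),q.mean(0).round(1)
for n,(x,y) in dict(L=(230,323),M=(368,302),R=(525,294)).items():
    cx,cy=x/1.5,y/1.5
    vv,uu=np.mgrid[:384,:512];near=np.hypot(uu-cx,vv-cy)<38
    m=near&(P[...,2]>30)&(P[...,2]<60)&(d>0)
    print(n,rect(m,42),'z',np.median(P[m][:,2]).round(1),m.sum())
cx,cy=387/1.5,192/1.5
near=np.hypot(uu-cx,vv-cy)<50
m=near&(P[...,2]>45)&(P[...,2]<70)
hsv=cv2.cvtColor(im,cv2.COLOR_BGR2HSV)
cv=m&(hsv[...,1]<45)
print('box top',rect(m,52));print('cover?',rect(cv,55))
q=P[cv&(d>0)];A=np.c_[q[:,:2]-q[:,:2].mean(0),np.ones(len(q))]
print('hsv median',np.median(hsv[m],0),'plane',np.linalg.lstsq(A,q[:,2],rcond=None)[0],q.mean(0))
print('sat hist',np.histogram(hsv[...,1][m],bins=8))
for n,(x,y,h) in dict(nut=(311,323,15),disc=(136,328,3),hole=(387,190,50)).items(): print(n,plane(x/1.5,y/1.5,h,c).round(0))
E
```

```text
bench z 0.8008674929283188
L (array([426.1, 246.4]), array([132.3,  54.3]), -14.21, array([426. , 246.5], dtype=float32)) z 43.0 1197
M (array([456.3,  17.5]), array([128.2,  54.3]), -0.91, array([457.,  17.], dtype=float32)) z 43.1 1187
R (array([ 464.2, -242.6]), array([ 54.4, 133.7]), 8.65, array([ 464.2, -242.9], dtype=float32)) z 43.0 1172
box top (array([638.4, -15.2]), array([149.7, 110.8]), -19.43, array([639. , -15.3], dtype=float32))
cover? (array([638.5, -15.5]), array([149.2, 109. ]), -19.4, array([640.2, -15.3], dtype=float32))
hsv median [ 98.   7. 153.] plane [4.37058970e-04 2.19214603e-02 5.58782753e+01] [639.99402917 -15.33103805  55.87827532]
sat hist (array([2017,  107,   73,   26,   49,   69,   92,  180]), array([ 2., 11., 20., 29., 38., 47., 56., 65., 74.]))
nut [423. 113.  15.]
disc [420. 409.   3.]
hole [640. -18.  50.]
```

>>> arm_command:
  increments:
    - [[0,0,4],[31,36,0],1]
    - [[0,0,8],[62,72,0],1]
    - [[0,0,11],[93,108,0],1]
    - [[0,0,15],[124,144,0],1]
    - [[0,0,19],[156,181,0],1]

```text
clock: 0.6
position: [311.0, -422.4, 230.0]
ee_rot: [-0.203, 0.678, 0.204, 0.677]
contact_force: [2.0, -0.3, -0.3]
gripper_width: 12.2
```

>>> arm_command:
  increments:
    - [[0,0,4],[31,36,0],1]
    - [[0,0,8],[62,72,0],1]
    - [[0,0,11],[93,108,0],1]
    - [[0,0,15],[124,144,0],1]
    - [[0,0,19],[156,181,0],1]

```text
clock: 1.1
position: [467.7, -239.6, 229.8]
ee_rot: [-0.312, 0.634, 0.314, 0.633]
contact_force: [0.6, -0.6, -0.5]
gripper_width: -0.3
```

>>> arm_command:
  increments:
    - [[0,0,4],[31,36,0],1]
    - [[0,0,8],[62,72,0],1]
    - [[0,0,11],[93,108,-10],1]
    - [[0,0,15],[124,144,-30],1]
    - [[0,0,19],[154,177,-50],1]

```text
clock: 1.6
position: [622.5, -61.1, 179.5]
ee_rot: [-0.414, 0.573, 0.415, 0.572]
contact_force: [0.4, -1.5, 0.3]
gripper_width: 0.0
```

>>> arm_command:
  increments:
    - [[0,0,0],[0,0,-30],1]
    - [[0,0,0],[0,0,-60],1]
    - [[0,0,0],[0,0,-90],1]
    - [[0,0,0],[0,0,-105],1]
    - [[0,0,0],[0,0,-110],1]

```text
clock: 2.1
position: [620.7, -61.1, 66.7]
ee_rot: [-0.413, 0.575, 0.416, 0.571]
contact_force: [-0.3, -0.8, 0.1]
gripper_width: -0.1
```

```bash
python3 - <<'E'
from h import *
s=readout.read_state();print(s['position'],s['contact_force'],s['wrist_torque'],R.from_quat(s['ee_rot']).as_matrix().round(3),s['joints'])
im,d,c=grab('top');cv2.imwrite('pics/top1.png',cv2.resize(im[60:200,150:390],(720,420)))
E
```

```text
[620.69155253 -61.10132774  66.66017962] [-0.2984544  -0.84104354  0.10728854] [-0.0233516  -0.05988073  0.00538598] [[-0.008 -0.95   0.313]
 [ 0.     0.313  0.95 ]
 [-1.     0.008 -0.002]] [ 0.16012696  0.54009906 -0.18729458 -0.00229897 -0.8510524  -0.47668146]
```

View pics/top1.png

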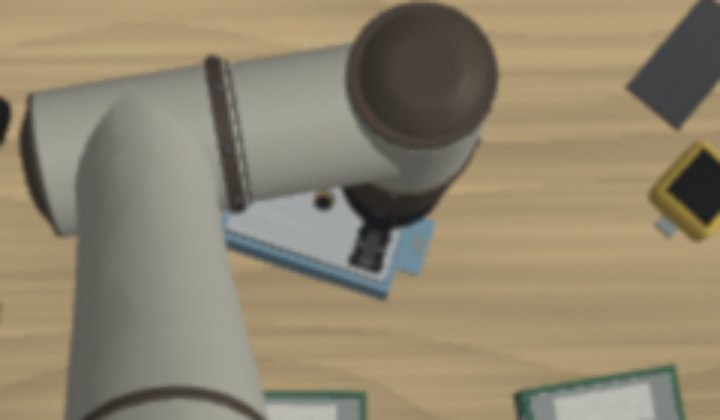

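The shut fingers are over the cover's right end. I press gently.

>>> arm_command:
  increments:
    - [[0,0,0],[1,-1,-5],1]
    - [[0,0,0],[1,-1,-9],1]
    - [[0,0,0],[1,-1,-12],1]
    - [[0,0,0],[1,-1,-14],1]
    - [[0,0,0],[1,-1,-15],1]

```text
clock: 2.65
position: [622.5, -62.3, 53.2]
ee_rot: [-0.413, 0.574, 0.416, 0.571]
contact_force: [-2.9, -0.8, 3.9]
gripper_width: -0.3
```

>>> arm_command:
  increments:
    - [[0,0,0],[0,0,-1],1]
    - [[0,0,0],[0,0,-2],1]
    - [[0,0,0],[0,0,-3],1]
    - [[0,0,0],[0,0,-4],1]
    - [[0,0,0],[0,0,-4],1]

```text
clock: 3.15
position: [622.6, -62.4, 51.2]
ee_rot: [-0.414, 0.574, 0.416, 0.571]
contact_force: [-5.1, 0.4, 12.7]
gripper_width: -0.0
```

>>> arm_command:
  increments:
    - [[0,0,0],[0,0,-2],1]
    - [[0,0,0],[0,0,-3],1]
    - [[0,0,0],[0,0,-4],1]
    - [[0,0,0],[0,0,-5],1]
    - [[0,0,0],[0,0,-5],1]

```text
clock: 3.65
position: [622.7, -62.0, 50.1]
ee_rot: [-0.415, 0.574, 0.416, 0.571]
contact_force: [-7.7, 3.4, 21.2]
gripper_width: 0.3
```

>>> arm_command:
  increments:
    - [[0,0,0],[0,0,10],1]
    - [[0,0,0],[0,0,25],1]
    - [[0,0,0],[13,40,25],1]
    - [[0,0,0],[29,84,25],1]
    - [[0,0,0],[33,94,14],1]

```text
clock: 4.15
position: [658.9, 36.0, 65.6]
ee_rot: [-0.417, 0.571, 0.416, 0.572]
contact_force: [-0.5, -0.2, 0.6]
gripper_width: 0.1
```

>>> arm_command:
  increments:
    - [[0,0,0],[0,0,-4],1]
    - [[0,0,0],[0,0,-7],1]
    - [[0,0,0],[0,0,-10],1]
    - [[0,0,0],[0,0,-12],1]
    - [[0,0,0],[0,0,-14],1]

```text
clock: 4.65
position: [658.8, 34.9, 51.6]
ee_rot: [-0.416, 0.571, 0.416, 0.573]
contact_force: [-0.0, -0.8, 0.4]
gripper_width: 0.2
```

>>> arm_command:
  increments:
    - [[0,0,0],[0,0,-2],1]
    - [[0,0,0],[0,0,-4],1]
    - [[0,0,0],[0,0,-5],1]
    - [[0,0,0],[0,0,-6],1]
    - [[0,0,0],[0,0,-6],1]

```text
clock: 5.15
position: [659.1, 34.7, 50.0]
ee_rot: [-0.417, 0.57, 0.415, 0.573]
contact_force: [-6.8, 0.9, 16.8]
gripper_width: 0.5
```

>>> arm_command:
  increments:
    - [[0,0,0],[0,0,-3],1]
    - [[0,0,0],[0,0,-3],1]
    - [[0,0,0],[0,0,15],1]
    - [[0,0,0],[0,0,45],1]
    - [[0,0,0],[0,0,80],1]

```text
clock: 5.65
position: [658.1, 34.2, 129.9]
ee_rot: [-0.417, 0.571, 0.416, 0.572]
contact_force: [0.0, -0.6, 0.7]
gripper_width: 0.3
```

>>> arm_command:
  increments:
    - [[0,0,1],[-45,15,30],0]
    - [[0,0,2],[-92,30,60],0]
    - [[0,0,3],[-135,45,70],0]
    - [[0,0,4],[-160,85,70],0]
    - [[0,0,5],[-185,125,70],0]

```text
clock: 6.15
position: [473.1, 157.1, 201.3]
ee_rot: [-0.441, 0.552, 0.44, 0.555]
contact_force: [1.0, 1.3, 0.1]
gripper_width: 72.3
```

```bash
cat > box.py <<'E'
from h import *
import sys
s=readout.read_state();print(s['position'],s['wrist_torque'])
for n in sys.argv[1:]:
    im,d,c=grab(n);P=pts(d,c)
    q=P-np.array([638.7,-15.5,0]);t=np.radians(-19.4);x=q[...,0]*np.cos(t)+q[...,1]*np.sin(t);y=-q[...,0]*np.sin(t)+q[...,1]*np.cos(t)
    ok=(d>0)&(q[...,2]>40)&(q[...,2]<75)
    for nm,m in dict(L=(abs(x)<30)&(abs(y-50)<12),R=(abs(x)<30)&(abs(y+50)<12),rim=((abs(abs(x)-52)<2)&(abs(y)<70))|((abs(abs(y)-72)<1.6)&(abs(x)<50))).items():
        k=m&ok;print(n,nm,k.sum(),np.median(P[k][:,2]) if k.any() else None)
    cv2.imwrite(f'pics/{n}_{s["clock"]:.2f}.png',im)
E
python3 box.py top side
```

```text
[473.06935981 157.10648228 201.33649984] [ 0.10072101 -0.09988607 -0.0012484 ]
top L 231 50.99636933284364
top R 229 51.06871419809022
top rim 295 50.55396791477256
side L 136 49.268198791260545
side R 68 49.4518383516687
side rim 160 49.20555259152661
```

The cover is flush: left and right ends are within 0.5 mm of the rim in both views. Now the left tin.

>>> arm_command:
  increments:
    - [[0,0,0],[-15,30,0],0]
    - [[0,0,-1],[-31,60,0],0]
    - [[0,0,-1],[-47,89,0],0]
    - [[0,0,-1],[-47,89,-30],0]
    - [[0,0,-1],[-47,89,-70],0]

```text
clock: 6.75
position: [426.4, 251.1, 132.3]
ee_rot: [-0.438, 0.551, 0.438, 0.559]
contact_force: [0.5, 0.2, -1.2]
gripper_width: 85.2
```

```bash
cat > tin.py <<'E'
from h import *
s=readout.read_state();A=R.from_quat(s['ee_rot']).as_matrix();print(s['clock'],s['position'].round(1),'yaw',np.degrees(np.arctan2(A[1,1],A[0,1])).round(1),'tilt',A[2,:2].round(3),s['joints'].round(2),s['gripper_width'])
im,d,c=grab('wrist');P=pts(d,c)
m=((d>0)&(P[...,2]>34)&(P[...,2]<52)).astype(np.uint8)
for k in cv2.findContours(m,cv2.RETR_EXTERNAL,cv2.CHAIN_APPROX_NONE)[0]:
    if len(k)<80: continue
    q=np.array([plane(u,v,42,c)[:2] for u,v in k[:,0]],np.float32);r=cv2.minAreaRect(q);print(np.round(r[0],1),np.round(r[1],1),round(r[2],1))
cv2.imwrite(f'pics/w_{s["clock"]:.2f}.png',im)
E
python3 tin.py
```

```text
6.75 [426.4 251.1 132.3] yaw 166.6 tilt [-1.    -0.007] [ 0.86  0.26 -0.45  0.   -0.85 -1.1 ] 85.16772232905811
[695.9 293.5] [76.1 17. ] 61.8
[426.2 248.4] [130.2  54.1] 75.9
```

>>> arm_command:
  increments:
    - [[0,0,-0.7],[0,-3,-30],0]
    - [[0,0,-0.7],[0,-3,-65],0]
    - [[0,0,-0.7],[0,-3,-95],0]
    - [[0,0,-0.7],[0,-3,-113],0]
    - [[0,0,-0.7],[0,-3,-122],0]

```text
clock: 7.3
position: [422.0, 242.7, 1.2]
ee_rot: [-0.434, 0.562, 0.433, 0.555]
contact_force: [-0.4, -0.4, 0.3]
gripper_width: 85.7
```

>>> arm_command:
  increments:
    - [[0,0,0],[0,0,0],1]
    - [[0,0,0],[0,0,0],1]
    - [[0,0,0],[0,0,0],1]
    - [[0,0,0],[0,0,0],1]
    - [[0,0,0],[0,0,0],1]

```text
clock: 7.8
position: [422.9, 243.4, 2.5]
ee_rot: [-0.434, 0.561, 0.433, 0.556]
contact_force: [0.7, -0.5, 7.0]
gripper_width: 53.4
```

>>> arm_command:
  increments:
    - [[0,0,0],[0,0,10],1]
    - [[0,0,0],[0,0,30],1]
    - [[0,0,0],[0,0,55],1]
    - [[0,0,0],[0,0,80],1]
    - [[0,0,0],[0,0,80],1]

```text
clock: 8.3
position: [424.1, 244.9, 85.7]
ee_rot: [-0.434, 0.558, 0.434, 0.559]
contact_force: [0.6, 0.8, -2.2]
gripper_width: 53.3
```

```bash
cat > tq.py <<'E'
from h import *
import time
T=[]
for i in range(6):
    s=readout.read_state();T.append(np.r_[s['wrist_torque'],s['contact_force']])
    if i<5: imaging.get_image('wrist')
A=R.from_quat(s['ee_rot']).as_matrix();m=np.mean(T,0)
print(s['clock'],s['position'].round(1),'tilt',A[2,1:].round(3),'yaw',np.degrees(np.arctan2(A[1,1],A[0,1])).round(1),s['gripper_width'],'F',m[3:].round(2),'Tworld',m[:3].round(4),'std',np.std(T,0)[:3].round(4),'Ttool',(A.T@m[:3]).round(4))
E
python3 tq.py
```

```text
8.55 [421.9 242.6  81.2] tilt [ 0.005 -0.008] yaw 165.6 53.06139497284817 F [-0.15 -0.09 -2.82] Tworld [-0.0023  0.008   0.0021] std [0.0537 0.0413 0.0222] Ttool [-0.0022  0.0042  0.0072]
```

>>> arm_command:
  increments:
    - [[8,-2,0],[0,0,0],1]
    - [[16,-4,0],[0,0,0],1]
    - [[20,-5,0],[0,0,0],1]
    - [[20,-5,0],[0,0,0],1]
    - [[20,-5,0],[0,0,0],1]

```text
clock: 9.05
position: [422.0, 241.9, 80.5]
ee_rot: [-0.35, 0.455, 0.504, 0.645]
contact_force: [-0.1, 0.7, -2.6]
gripper_width: 53.7
```

>>> arm_command:
  increments:
    - [[0,0,0],[0,0,0],1]
    - [[0,0,0],[0,0,0],1]
    - [[-7,1.8,0],[0,0,0],1]
    - [[-14,3.6,0],[0,0,0],1]
    - [[-20,5,0],[0,0,0],1]

```text
clock: 9.55
position: [422.3, 242.9, 81.0]
ee_rot: [-0.436, 0.563, 0.431, 0.553]
contact_force: [-0.1, -0.8, -2.8]
gripper_width: 53.6
```

```bash
sed -i 's/range(6)/range(14)/;s/i<5/i<13/' tq.py; sed -i 's/    s=readout/    if i==1: T=[]\n    s=readout/' tq.py; python3 tq.py
```

```text
10.2 [422.1 241.6  80.7] tilt [ 0.005 -0.01 ] yaw 165.5 53.449807943687894 F [ 0.22  0.17 -2.38] Tworld [ 0.0512 -0.0149 -0.0194] std [0.1553 0.0679 0.0217] Ttool [ 0.0191 -0.0534 -0.0014]
```

>>> arm_command:
  increments:
    - [[-8,2,0],[0,0,0],1]
    - [[-16,4,0],[0,0,0],1]
    - [[-20,5,0],[0,0,0],1]
    - [[-20,5,0],[0,0,0],1]
    - [[-20,5,0],[0,0,0],1]

```text
clock: 10.7
position: [421.9, 241.5, 80.3]
ee_rot: [-0.504, 0.653, 0.347, 0.446]
contact_force: [0.2, -0.9, -2.8]
gripper_width: 53.3
```

>>> arm_command:
  increments:
    - [[0,0,0],[0,0,0],1]
    - [[0,0,0],[0,0,0],1]
    - [[7,-1.8,0],[0,0,0],1]
    - [[14,-3.6,0],[0,0,0],1]
    - [[20,-5,0],[0,0,0],1]

```text
clock: 11.2
position: [421.5, 240.7, 81.1]
ee_rot: [-0.432, 0.561, 0.433, 0.557]
contact_force: [-0.4, -0.4, -3.1]
gripper_width: 53.4
```

```bash
python3 tq.py
```

```text
11.85 [421.8 241.8  80. ] tilt [ 0.006 -0.01 ] yaw 165.5 53.010151007175175 F [ 0.06 -0.36 -2.77] Tworld [-0.0211  0.0103  0.0074] std [0.1465 0.0935 0.032 ] Ttool [-0.0073  0.0231  0.0046]
```

```bash
sed -i 's/range(14)/range(17)/;s/i<13/i<16/;s/i==1/i==5/' tq.py; python3 tq.py
```

```text
12.65 [421.9 241.5  80.3] tilt [ 0.006 -0.009] yaw 165.5 53.46610463614852 F [-0.02  0.06 -2.76] Tworld [ 0.0176 -0.0172  0.0219] std [0.0423 0.0269 0.0219] Ttool [-0.0219 -0.0212 -0.0125]
```

>>> arm_command:
  increments:
    - [[8,-2,0],[0,0,0],1]
    - [[16,-4,0],[0,0,0],1]
    - [[20,-5,0],[0,0,0],1]
    - [[20,-5,0],[0,0,0],1]
    - [[20,-5,0],[0,0,0],1]

```text
clock: 13.15
position: [422.5, 241.2, 80.6]
ee_rot: [-0.349, 0.455, 0.504, 0.646]
contact_force: [0.8, 0.5, -2.3]
gripper_width: 53.1
```

>>> arm_command:
  increments:
    - [[-5,1,0],[0,0,0],1]
    - [[-10,2,0],[0,0,0],1]
    - [[-15,4,0],[0,0,0],1]
    - [[-18,4.5,0],[0,0,0],1]
    - [[-20,5,0],[0,0,0],1]

```text
clock: 13.65
position: [422.8, 242.9, 80.6]
ee_rot: [-0.436, 0.563, 0.432, 0.554]
contact_force: [-0.6, -0.0, -4.0]
gripper_width: 53.4
```

```bash
python3 tq.py
```

```text
14.45 [422.5 241.1  80.6] tilt [ 0.005 -0.01 ] yaw 165.5 53.398752684621705 F [-0.2  -0.13 -2.78] Tworld [ 0.0204 -0.0191  0.0047] std [0.0206 0.0131 0.0296] Ttool [-0.0047 -0.0245 -0.0134]
```

The left tin's settled moment is the same after opposite tips (-0.021 and -0.025 N m), so it holds no loose bolt. I set it back.

>>> arm_command:
  increments:
    - [[0,0,0],[2,4,-25],1]
    - [[0,0,0],[2,4,-45],1]
    - [[0,0,0],[2,4,-60],1]
    - [[0,0,0],[2,4,-70],1]
    - [[0,0,0],[2,4,-73],1]

```text
clock: 14.95
position: [424.2, 244.7, 6.7]
ee_rot: [-0.434, 0.564, 0.432, 0.554]
contact_force: [-0.6, 0.2, -3.1]
gripper_width: 53.3
```

>>> arm_command:
  increments:
    - [[0,0,0],[0,0,-1],1]
    - [[0,0,0],[0,0,-2],1]
    - [[0,0,0],[0,0,-3],1]
    - [[0,0,0],[0,0,-4],1]
    - [[0,0,0],[0,0,-4],1]

```text
clock: 15.45
position: [424.4, 244.9, 3.0]
ee_rot: [-0.434, 0.564, 0.432, 0.555]
contact_force: [-0.0, -0.1, -2.4]
gripper_width: 53.3
```

>>> arm_command:
  increments:
    - [[0,0,0],[0,0,-1],1]
    - [[0,0,0],[0,0,-1.5],1]
    - [[0,0,0],[0,0,-2],1]
    - [[0,0,0],[0,0,-2],1]
    - [[0,0,0],[0,0,-2],1]

```text
clock: 15.95
position: [424.4, 244.9, 2.5]
ee_rot: [-0.434, 0.563, 0.432, 0.555]
contact_force: [-4.5, -2.7, 10.2]
gripper_width: 53.1
```

>>> arm_command:
  increments:
    - [[0,0,0],[0,0,0.5],0]
    - [[0,0,0],[0,0,1],0]
    - [[0,0,0],[0,0,1],0]
    - [[0,0,0],[0,0,1],0]
    - [[0,0,0],[0,0,3],0]

```text
clock: 16.45
position: [424.2, 244.7, 5.2]
ee_rot: [-0.434, 0.563, 0.432, 0.555]
contact_force: [-0.1, -0.4, 0.5]
gripper_width: 85.4
```

>>> arm_command:
  increments:
    - [[0,0,0],[0,0,20],0]
    - [[0,0,0],[0,0,60],0]
    - [[0,0,0],[0,0,100],0]
    - [[0,0,3],[5,-35,125],0]
    - [[0,0,6],[10,-75,130],0]

```text
clock: 16.95
position: [436.2, 171.1, 138.7]
ee_rot: [-0.465, 0.536, 0.462, 0.533]
contact_force: [0.9, -0.3, 0.3]
gripper_width: 85.4
```

>>> arm_command:
  increments:
    - [[0,0,3],[8,-45,0],0]
    - [[0,0,6],[16,-90,0],0]
    - [[0,0,8],[20,-130,0],0]
    - [[0,0,8],[22,-151,0],0]
    - [[0,0,8],[22,-151,0],0]

```text
clock: 17.45
position: [457.9, 17.9, 138.6]
ee_rot: [-0.5, 0.503, 0.497, 0.5]
contact_force: [-0.6, -0.4, -0.1]
gripper_width: 85.1
```

```bash
python3 tin.py
```

```text
17.45 [457.9  17.9 138.6] yaw 179.6 tilt [-1.     0.001] [ 0.4   0.2  -0.52  0.01 -0.85 -0.41] 85.0579404792074
[457.1  17.9] [130.2  54. ] 88.9
[638.1 -11. ] [156.7 112.7] 70.7
```

>>> arm_command:
  increments:
    - [[0,0,-0.5],[-1,0,-40],0]
    - [[0,0,-0.5],[-1,0,-80],0]
    - [[0,0,-0.5],[-1,0,-110],0]
    - [[0,0,-0.5],[-1,0,-128],0]
    - [[0,0,-0.5],[-1,0,-133],0]

```text
clock: 18.0
position: [455.9, 19.6, 3.8]
ee_rot: [-0.498, 0.506, 0.496, 0.5]
contact_force: [-0.2, -0.5, 0.2]
gripper_width: 85.2
```

>>> arm_command:
  increments:
    - [[0,0,0],[0,0,0],1]
    - [[0,0,0],[0,0,0],1]
    - [[0,0,0],[0,0,0],1]
    - [[0,0,0],[0,0,0],1]
    - [[0,0,0],[0,0,0],1]

```text
clock: 18.5
position: [456.8, 20.2, 4.9]
ee_rot: [-0.498, 0.505, 0.496, 0.501]
contact_force: [-1.5, 3.2, 5.4]
gripper_width: 53.5
```

>>> arm_command:
  increments:
    - [[0,0,0],[0,0,10],1]
    - [[0,0,0],[0,0,30],1]
    - [[0,0,0],[0,0,55],1]
    - [[0,0,0],[0,0,75],1]
    - [[0,0,0],[0,0,80],1]

```text
clock: 19.0
position: [457.7, 20.4, 87.1]
ee_rot: [-0.499, 0.504, 0.495, 0.503]
contact_force: [-0.5, -0.5, -3.6]
gripper_width: 53.2
```

>>> arm_command:
  increments:
    - [[8,0,0],[0,0,0],1]
    - [[16,0,0],[0,0,0],1]
    - [[20,0,0],[0,0,0],1]
    - [[20,0,0],[0,0,0],1]
    - [[20,0,0],[0,0,0],1]

```text
clock: 19.5
position: [457.1, 19.4, 86.4]
ee_rot: [-0.403, 0.412, 0.574, 0.581]
contact_force: [0.0, -0.4, -2.3]
gripper_width: 53.0
```

>>> arm_command:
  increments:
    - [[-4,0,0],[0,0,0],1]
    - [[-9,0,0],[0,0,0],1]
    - [[-14,0,0],[0,0,0],1]
    - [[-18,0,0],[0,0,0],1]
    - [[-20,0,0],[0,0,0],1]

```text
clock: 20.0
position: [456.0, 20.9, 86.1]
ee_rot: [-0.5, 0.505, 0.495, 0.5]
contact_force: [0.7, -0.3, -2.3]
gripper_width: 53.1
```

```bash
python3 tq.py
```

```text
20.8 [457.1  19.2  86.4] tilt [-0.001 -0.007] yaw 179.1 53.44157766722754 F [ 0.16 -0.13 -2.74] Tworld [ 0.0982  0.0002 -0.015 ] std [0.027  0.0399 0.0202] Ttool [ 0.0151 -0.0982  0.0018]
```

>>> arm_command:
  increments:
    - [[-8,0,0],[0,0,0],1]
    - [[-16,0,0],[0,0,0],1]
    - [[-20,0,0],[0,0,0],1]
    - [[-20,0,0],[0,0,0],1]
    - [[-20,0,0],[0,0,0],1]

```text
clock: 21.3
position: [456.9, 19.4, 86.1]
ee_rot: [-0.577, 0.583, 0.399, 0.409]
contact_force: [0.2, -0.7, -2.3]
gripper_width: 53.3
```

>>> arm_command:
  increments:
    - [[4,0,0],[0,0,0],1]
    - [[9,0,0],[0,0,0],1]
    - [[14,0,0],[0,0,0],1]
    - [[18,0,0],[0,0,0],1]
    - [[20,0,0],[0,0,0],1]

```text
clock: 21.8
position: [457.4, 18.7, 87.1]
ee_rot: [-0.496, 0.504, 0.494, 0.505]
contact_force: [0.2, 0.1, -2.8]
gripper_width: 53.3
```

```bash
python3 tq.py
```

```text
22.6 [456.9  19.6  86.1] tilt [-0.001 -0.005] yaw 179.1 53.07909108179828 F [-0.    0.06 -2.86] Tworld [-0.0085 -0.0039 -0.0088] std [0.037  0.0306 0.0261] Ttool [ 0.0089  0.0085 -0.0039]
```

The middle tin's moment moved 0.107 N m between opposite tips, the full predicted shift, so it holds the bolt. I set it back, then shake the right tin as the order requires.

>>> arm_command:
  increments:
    - [[0,0,0],[0,-1,-28],1]
    - [[0,0,0],[0,-1,-50],1]
    - [[0,0,0],[0,-1,-66],1]
    - [[0,0,0],[0,-1,-76],1]
    - [[0,0,0],[0,-1,-79],1]

```text
clock: 23.1
position: [456.6, 18.4, 6.2]
ee_rot: [-0.497, 0.506, 0.495, 0.502]
contact_force: [-0.3, -0.2, -3.0]
gripper_width: 53.3
```

>>> arm_command:
  increments:
    - [[0,0,0],[0,0,-1],1]
    - [[0,0,0],[0,0,-2],1]
    - [[0,0,0],[0,0,-3],1]
    - [[0,0,0],[0,0,-4],1]
    - [[0,0,0],[0,0,-4],1]

```text
clock: 23.6
position: [457.1, 18.6, 4.9]
ee_rot: [-0.498, 0.505, 0.495, 0.502]
contact_force: [-5.2, 0.9, 17.5]
gripper_width: 53.6
```

Tin down. Release, lift, and go to the right tin at (464,-243), yaw about 188.6°.

>>> arm_command:
  increments:
    - [[0,0,0],[0,0,1],0]
    - [[0,0,0],[0,0,1],0]
    - [[0,0,0],[0,0,1],0]
    - [[0,0,0],[0,0,1],0]
    - [[0,0,0],[0,0,3],0]

```text
clock: 24.1
position: [456.9, 18.5, 7.6]
ee_rot: [-0.498, 0.505, 0.495, 0.502]
contact_force: [-0.6, -0.6, -0.0]
gripper_width: 85.0
```

>>> arm_command:
  increments:
    - [[0,0,0],[0,0,20],0]
    - [[0,0,0],[0,0,60],0]
    - [[0,0,0],[0,0,100],0]
    - [[0,0,2],[1,-35,125],0]
    - [[0,0,4],[2,-75,130],0]

```text
clock: 24.6
position: [461.3, -56.2, 141.3]
ee_rot: [0.518, -0.484, -0.512, -0.485]
contact_force: [0.8, 0.4, -0.5]
gripper_width: 85.4
```

>>> arm_command:
  increments:
    - [[0,0,2],[2,-45,0],0]
    - [[0,0,4],[4,-90,0],0]
    - [[0,0,5],[5,-135,0],0]
    - [[0,0,5],[5,-175,0],0]
    - [[0,0,5],[5,-184,0],0]

```text
clock: 25.1
position: [465.9, -243.4, 140.8]
ee_rot: [0.538, -0.462, -0.531, -0.463]
contact_force: [-0.9, -0.2, -0.0]
gripper_width: 85.4
```

```bash
python3 tin.py; python3 box.py top
```

```text
25.1 [ 465.9 -243.4  140.8] yaw -171.8 tilt [-1.    -0.007] [-0.17  0.3  -0.37  0.   -0.89  0.31] 85.35124213849983
[618.4 -12.8] [87.6 49.1] 65.2
[ 464.9 -243.1] [ 54.  129.9] 8.7
[ 644.9 -335.3] [52.  53.6] 46.2
[ 465.87351448 -242.86170885  140.7244674 ] [-0.08506835 -0.02485548  0.00542749]
top L 227 50.80036213841868
top R 124 50.865707312713994
top rim 243 50.70974340813768
```

>>> arm_command:
  increments:
    - [[0,0,0.4],[-1,0,-40],0]
    - [[0,0,0.4],[-1,0,-80],0]
    - [[0,0,0.4],[-1,0,-110],0]
    - [[0,0,0.4],[-1,0,-130],0]
    - [[0,0,0.4],[-1,0,-136],0]

```text
clock: 25.7
position: [463.2, -239.6, 2.6]
ee_rot: [0.538, -0.461, -0.536, -0.46]
contact_force: [-0.1, 0.4, -0.3]
gripper_width: 85.4
```

>>> arm_command:
  increments:
    - [[0,0,0],[0,0,0],1]
    - [[0,0,0],[0,0,0],1]
    - [[0,0,0],[0,0,0],1]
    - [[0,0,0],[0,0,0],1]
    - [[0,0,0],[0,0,0],1]

```text
clock: 26.2
position: [464.1, -239.5, 3.9]
ee_rot: [0.539, -0.46, -0.535, -0.46]
contact_force: [1.2, 4.2, 6.1]
gripper_width: 53.4
```

>>> arm_command:
  increments:
    - [[0,0,0],[0,0,10],1]
    - [[0,0,0],[0,0,30],1]
    - [[0,0,0],[0,0,55],1]
    - [[0,0,0],[0,0,75],1]
    - [[0,0,0],[0,0,80],1]

```text
clock: 26.7
position: [465.3, -240.0, 86.4]
ee_rot: [0.541, -0.459, -0.533, -0.461]
contact_force: [-0.3, 0.5, -2.4]
gripper_width: 53.4
```

Same tips, about the tin's x axis (8.7° from world x).

>>> arm_command:
  increments:
    - [[8,1.2,0],[0,0,0],1]
    - [[16,2.4,0],[0,0,0],1]
    - [[20,3,0],[0,0,0],1]
    - [[20,3,0],[0,0,0],1]
    - [[20,3,0],[0,0,0],1]

```text
clock: 27.2
position: [464.5, -240.2, 85.3]
ee_rot: [-0.437, 0.372, 0.619, 0.536]
contact_force: [0.3, 0.6, -2.4]
gripper_width: 53.3
```

>>> arm_command:
  increments:
    - [[-4,-0.6,0],[0,0,0],1]
    - [[-9,-1.3,0],[0,0,0],1]
    - [[-14,-2.1,0],[0,0,0],1]
    - [[-18,-2.7,0],[0,0,0],1]
    - [[-20,-3,0],[0,0,0],1]

```text
clock: 27.7
position: [463.1, -238.1, 85.5]
ee_rot: [0.541, -0.46, -0.534, -0.46]
contact_force: [-0.7, -0.5, -2.2]
gripper_width: 53.8
```

```bash
python3 tq.py
```

```text
28.5 [ 464.4 -240.3   85.3] tilt [-0.007 -0.006] yaw -171.3 53.37250626206598 F [ 0.27 -0.09 -2.24] Tworld [ 0.026   0.0189 -0.0066] std [0.018  0.0277 0.0293] Ttool [ 0.0067 -0.0286  0.0148]
```

>>> arm_command:
  increments:
    - [[-8,-1.2,0],[0,0,0],1]
    - [[-16,-2.4,0],[0,0,0],1]
    - [[-20,-3,0],[0,0,0],1]
    - [[-20,-3,0],[0,0,0],1]
    - [[-20,-3,0],[0,0,0],1]

```text
clock: 29.0
position: [462.2, -239.3, 84.2]
ee_rot: [0.626, -0.533, -0.433, -0.37]
contact_force: [-2.0, -2.0, -1.8]
gripper_width: 53.5
```

>>> arm_command:
  increments:
    - [[4,0.6,0],[0,0,0],1]
    - [[9,1.3,0],[0,0,0],1]
    - [[14,2.1,0],[0,0,0],1]
    - [[18,2.7,0],[0,0,0],1]
    - [[20,3,0],[0,0,0],1]

```text
clock: 29.5
position: [464.6, -239.3, 85.0]
ee_rot: [0.54, -0.458, -0.534, -0.462]
contact_force: [-1.1, -0.2, -2.4]
gripper_width: 53.5
```

```bash
python3 tq.py
```

```text
30.3 [ 462.2 -239.3   84.2] tilt [-0.005 -0.006] yaw -171.0 53.72101803107289 F [ 0.15 -0.32 -2.29] Tworld [0.0359 0.0276 0.0064] std [0.0304 0.033  0.0258] Ttool [-0.0063 -0.0398  0.0216]
```

The right tin shows no shift (-0.029 and -0.040 N m), so the middle tin is confirmed. I set the right one back.

>>> arm_command:
  increments:
    - [[0,0,0],[1,-2,-28],1]
    - [[0,0,0],[1,-2,-50],1]
    - [[0,0,0],[1,-2,-66],1]
    - [[0,0,0],[1,-2,-75],1]
    - [[0,0,0],[1,-2,-78],1]

```text
clock: 30.8
position: [462.9, -241.2, 5.4]
ee_rot: [0.54, -0.46, -0.535, -0.459]
contact_force: [-0.5, -0.2, -1.7]
gripper_width: 53.3
```

>>> arm_command:
  increments:
    - [[0,0,0],[0,0,-1],1]
    - [[0,0,0],[0,0,-2],1]
    - [[0,0,0],[0,0,-3],1]
    - [[0,0,0],[0,0,-3],1]
    - [[0,0,0],[0,0,-3],1]

```text
clock: 31.3
position: [463.5, -241.4, 3.9]
ee_rot: [0.541, -0.459, -0.535, -0.459]
contact_force: [0.3, 0.5, 6.1]
gripper_width: 53.3
```

>>> arm_command:
  increments:
    - [[0,0,0],[0,0,0],0]
    - [[0,0,0],[0,0,0],0]
    - [[0,0,0],[0,0,0],0]
    - [[0,0,0],[0,0,1],0]
    - [[0,0,0],[0,0,3],0]

```text
clock: 31.8
position: [463.4, -241.4, 6.8]
ee_rot: [0.54, -0.459, -0.535, -0.459]
contact_force: [0.9, -0.0, 0.0]
gripper_width: 85.1
```

>>> arm_command:
  increments:
    - [[0,0,0],[0,0,20],0]
    - [[0,0,0],[0,0,60],0]
    - [[0,0,0],[0,0,100],0]
    - [[0,0,-2],[-1,35,125],0]
    - [[0,0,-4],[-2,75,130],0]

```text
clock: 32.3
position: [463.5, -166.6, 140.3]
ee_rot: [0.525, -0.477, -0.516, -0.48]
contact_force: [0.0, 0.4, 1.2]
gripper_width: 85.5
```

>>> arm_command:
  increments:
    - [[0,0,-2],[-1,45,0],0]
    - [[0,0,-4],[-2,90,0],0]
    - [[0,0,-5],[-4,135,0],0]
    - [[0,0,-5],[-4,175,0],0]
    - [[0,0,-5],[-4,182,0],0]

```text
clock: 32.8
position: [459.8, 18.6, 140.8]
ee_rot: [0.505, -0.498, -0.495, -0.501]
contact_force: [0.1, -0.2, 0.9]
gripper_width: 85.3
```

```bash
python3 tin.py
```

```text
32.8 [459.8  18.6 140.8] yaw -179.9 tilt [-1.    -0.013] [ 0.4   0.19 -0.53  0.02 -0.84 -0.41] 85.33240852815645
[457.4  16.2] [130.2  54. ] 88.7
[642.1 -12.4] [156.5 121. ] 70.8
```

>>> arm_command:
  increments:
    - [[0,0,-1],[-2,-2,-40],0]
    - [[0,0,-1],[-2,-2,-80],0]
    - [[0,0,-1],[-2,-2,-110],0]
    - [[0,0,-1],[-2,-2,-130],0]
    - [[0,0,-1],[-2,-2,-136],0]

```text
clock: 33.35
position: [456.2, 14.4, 2.6]
ee_rot: [-0.5, 0.505, 0.491, 0.504]
contact_force: [-0.3, 0.0, 0.3]
gripper_width: 85.4
```

>>> arm_command:
  increments:
    - [[0,0,0],[0,0,0],1]
    - [[0,0,0],[0,0,0],1]
    - [[0,0,0],[0,0,0],1]
    - [[0,0,0],[0,0,0],1]
    - [[0,0,0],[0,0,0],1]

```text
clock: 33.85
position: [457.1, 14.5, 3.8]
ee_rot: [-0.5, 0.504, 0.491, 0.505]
contact_force: [0.7, -1.5, 5.5]
gripper_width: 53.5
```

>>> arm_command:
  increments:
    - [[0,0,0],[0,0,20],1]
    - [[0,0,0],[0,0,50],1]
    - [[0,0,0],[0,0,90],1]
    - [[0,0,0],[0,0,125],1]
    - [[0,0,0],[0,0,145],1]

```text
clock: 34.35
position: [457.6, 14.9, 151.4]
ee_rot: [-0.501, 0.503, 0.49, 0.506]
contact_force: [0.7, 0.7, -3.9]
gripper_width: 53.3
```

>>> arm_command:
  increments:
    - [[0,0,0],[20,-3,0],1]
    - [[0,0,0],[50,-8,0],1]
    - [[0,0,0],[80,-13,0],1]
    - [[0,0,0],[110,-18,0],1]
    - [[0,0,0],[135,-22,0],1]

```text
clock: 34.85
position: [593.1, -7.3, 150.5]
ee_rot: [-0.5, 0.503, 0.49, 0.506]
contact_force: [0.3, 0.0, -3.2]
gripper_width: 53.2
```

>>> arm_command:
  increments:
    - [[0,0,0],[20,-3,-2],1]
    - [[0,0,0],[34,-5,-4],1]
    - [[0,0,0],[42,-7,-6],1]
    - [[0,0,0],[46,-8,-8],1]
    - [[0,0,0],[47,-8,-8],1]

```text
clock: 35.35
position: [639.4, -15.4, 141.6]
ee_rot: [-0.5, 0.504, 0.491, 0.506]
contact_force: [-0.7, -0.1, -3.1]
gripper_width: 53.1
```

```bash
python3 tq.py; python3 box.py side top; ls pics
```

```text
36.15 [640.1 -15.3 142.5] tilt [-0.013 -0.007] yaw 178.9 53.23988533132937 F [-0.06  0.04 -2.62] Tworld [-0.0288  0.0203 -0.0074] std [0.0281 0.0356 0.0345] Ttool [0.0069 0.0293 0.0198]
[640.06585321 -15.3114181  142.47842733] [-0.01010186  0.08534326 -0.05519423]
side L 138 49.288599470153144
side R 118 49.34634478512032
side rim 174 48.942032855329614
top L 24 50.19799954547716
top R 155 50.56110435114624
top rim 168 50.400177077212106
side0.png
side_36.15.png
side_6.15.png
top0.png
top1.png
top_25.15.png
top_36.15.png
top_6.15.png
w_17.45.png
w_25.10.png
w_32.80.png
w_6.75.png
```

View pics/side_36.15.png

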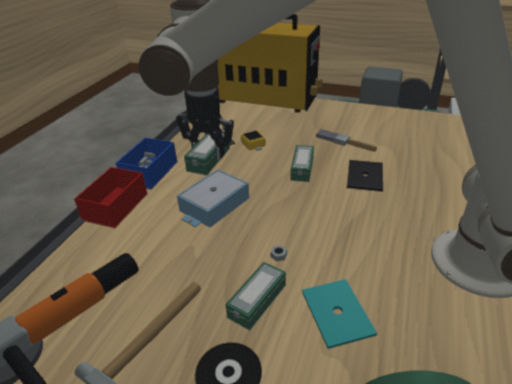

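```bash
python3 - <<'E'
from h import *
im=cv2.imread('pics/top_36.15.png');z=np.load('top0.npz');a=z['im']
i2,d,c=grab('top');P=pts(d,c);print(readout.read_state()['clock'])
v,u=np.mgrid[:384,:512]
for n,(x,y) in dict(L=(230,323),R=(525,294)).items():
    m=(np.hypot(u-x/1.5,v-y/1.5)<38)&(P[...,2]>30)&(P[...,2]<60)
    q=np.array([plane(b,e,42,c)[:2] for e,b in zip(*np.nonzero(m))],np.float32);print(n,cv2.minAreaRect(q),m.sum(),np.median(P[m][:,2]))
E
```

```text
36.3
L ((436.4004821777344, 289.08575439453125), (47.956207275390625, 54.5028190612793), 76.16575622558594) 389 42.804759824197845
R ((464.04974365234375, -244.58221435546875), (54.329368591308594, 134.02134704589844), 8.766830444335938) 1164 43.0873655567126
```

The side view shows the held tin level at (203,152), in front of the gripper and above the box. The cover lies flush at (214,190), and the other tins stand at (257,293) and (302,162). All checks pass, so I hand in.

```bash
python3 -c "
from bench import arm;print(arm.job_done())"
```

```text
the job is handed in; nothing more can be done
None
```

The cover is pressed flush, and the arm is holding the middle tin, the one that rattles, over the box. I handed the job in at about 36 s; no verdict was reported.

- **Cover:** both ends lay within about 0.5 mm of the rim in the side view at the end. The top view agreed, though it was partly hidden by the arm.
- **Finding the bolt:** I tipped each tin endwise both ways, clear of the bench, and compared the wrist moment afterwards. It shifted by 0.107 N m for the middle tin, against 0.003 for the left and 0.011 for the right. The first left-tin readings disagreed because the arm was still settling; repeats after it settled showed no shift.
- **Shake speed:** I did not measure it directly. The tips were commanded at about 1.4 rad/s, against the 1 rad/s required.
- **Held tin:** it hangs within about 0.01 rad of level, its underside roughly 139 mm above the bench. The fingers are about 2 mm from the box's centre in plan.
- **Other tins:** both stand about 3 mm or less from where they started. The left tin was partly hidden by the arm, so I worked out its position from its visible end.
- **Tools and scraps:** I only checked these by eye in the last side view, where those in view looked undisturbed.

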